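Shut the sample box's lids in one stroke

TASK

The four flip lids of the long sample box stand ajar. Run the fingertips lightly along the row in one low stroke, beginning at the end where the first lid's hinge is, so that each lid in turn is pushed down shut, and do not raise the fingertips well away from the row until the last lid is shut. Do not pinch, lift or shove the box, press only gently, and leave the bottle, beaker and tube rack where they stand.

Things in the scene. Friction and masses are not known exactly. Their poses are not given: they have to be found in the camera images.
- box: Long white plastic box, loose, about 0.9 kg, 208 mm along x, 72 mm along y, 40 mm high without lids; any yaw. Origin: centre of its underside; z up. Four compartments in a row along x, 50 mm apart, black tube inserts to 8 mm below the rim. On each a grey flip lid, 46 mm along x, 66 mm along y, 3 mm thick, hinged across the row on its -x side; shut, the tops lie level 43 mm above the bench.
- row_start (a point): Point on the box at the hinge of the first lid, mid-width, at the height of the shut lids' tops (box frame -98, 0, 43 mm). The stroke begins at this end: an ajar lid slopes up towards +x, so fingertips that move to +x just above the shut-lid height ride over it and fold it down; moving the other way they catch under it.
- row_end (a point): Point on the box near the free edge of the last lid when shut, mid-width, at the height of the shut lids' tops (box frame 98, 0, 43 mm). The loose box slides if pushed along the bench with roughly 4 N or more, so fingertips a little above the shut lids' height (0 to 5 mm) do better than lower ones, which run into the lids' edges.
- lid1 (a joint): Opening angle of lid 1 in the row (first, at the -x end): 0 shut, grows as it opens, stop at 1.3 rad, starts 0.4 to 1.0. Hinge axis across the box at x = -98 mm, z = 40 mm in the box frame; the free edge, with a thin white ridge, is 46 mm from it, to +x. Slightly stiff hinge (0.006 N m): the lid stays where it is left; no catch or spring.
- lid2 (a joint): Opening angle of lid 2 in the row (second): 0 shut, grows as it opens, stop at 1.3 rad, starts 0.4 to 1.0. Hinge axis across the box at x = -48 mm, z = 40 mm in the box frame; the free edge, with a thin white ridge, is 46 mm from it, to +x. Slightly stiff hinge (0.006 N m): the lid stays where it is left; no catch or spring.
- lid3 (a joint): Opening angle of lid 3 in the row (third): 0 shut, grows as it opens, stop at 1.3 rad, starts 0.4 to 1.0. Hinge axis across the box at x = 2 mm, z = 40 mm in the box frame; the free edge, with a thin white ridge, is 46 mm from it, to +x. Slightly stiff hinge (0.006 N m): the lid stays where it is left; no catch or spring.
- lid4 (a joint): Opening angle of lid 4 in the row (last, at the +x end): 0 shut, grows as it opens, stop at 1.3 rad, starts 0.4 to 1.0. Hinge axis across the box at x = 52 mm, z = 40 mm in the box frame; the free edge, with a thin white ridge, is 46 mm from it, to +x. Slightly stiff hinge (0.006 N m): the lid stays where it is left; no catch or spring.
- bottle: Amber reagent bottle, 56 mm across, 110 mm high, loose, origin at the centre of its underside. Bystander, beside the box on its +y side.
- beaker: Small open glass beaker, 60 mm across the rim, 75 mm high, loose, origin at the centre of its underside. Bystander, on the box's -y side.
- rack: Low blue tube rack, 70 x 50 mm, with six capped tubes up to 68 mm high, loose, origin at the centre of its underside. Bystander, on the box's -y side.
Things that resemble listed ones, but are neither listed nor needed, are in the scene too. There is more than one size of the box; the job needs the smaller.

How it is judged (in metres and radians):
On the way, in this order (a step that is already met when the one before it is completed fails the run):
1. lid 1 is pushed shut, the later ones still ajar (value of joint lid1 below 0.12 rad and not (value of joint lid2 below 0.12 rad) and not (value of joint lid3 below 0.12 rad) and not (value of joint lid4 below 0.12 rad)), for 0.1 s.
2. lid 2 is pushed shut, the later ones still ajar (value of joint lid2 below 0.12 rad and not (value of joint lid3 below 0.12 rad) and not (value of joint lid4 below 0.12 rad)), for 0.1 s.
3. lid 3 is pushed shut, the later ones still ajar (value of joint lid3 below 0.12 rad and not (value of joint lid4 below 0.12 rad)), for 0.1 s.
4. lid 4 is pushed shut (value of joint lid4 below 0.12 rad), for 0.1 s.
At the end, for the whole second after the job is handed in: All four lids are shut to within 0.12 rad (free edge within about 5 mm of level), shut one after another from the first to the last; the box stands flat and at rest within 30 mm of where it was; bottle, beaker and rack within 20 mm of where they were (value of joint each of lid1, lid2, lid3, lid4 below 0.12 rad and distance of box from where it was at the start of the episode below 0.03 m and distance of each of bottle, beaker, rack from where it was at the start of the episode below 0.02 m and angle between box's own z axis and vertical below 0.05 rad and linear speed of box below 0.01 m/s); the robot touches nothing.
It fails at once if the box is shoved more than 30 mm (distance of box from where it was at the start of the episode above 0.03 m).
It fails at once if the box is lifted or tipped up (height (world z) of box above 0.012 m or angle between box's own z axis and vertical above 0.12 rad).
It fails at once if the fingers press on the box or its lids with more than 25 N (contact force between the fingers and box above 25 N).
It fails at once if the stroke is broken: the fingertips rise more than about 45 mm over the shut lids after the first lid is shut and before the last one is (value of joint lid1 below 0.12 rad and not (value of joint lid4 below 0.12 rad) and z of the grasp point in the frame of box above 0.107 m).
It fails at once if a bystander is moved, lifted or knocked over (distance of any of bottle, beaker, rack from where it was at the start of the episode above 0.02 m).
It also fails if it takes over 45 s, if anything falls off the work surface, if the arm or the gripper's body presses on something with over 40 N, if the wrist force passes 120 N, or if a joint passes its speed limit or range.

ROBOT

A 6-joint arm with a two-finger parallel gripper is mounted at the origin on the work surface. World frame = base frame: x ahead of the robot, y to its left, z up, the work surface at z = 0. Lengths are in m, angles in degrees, forces in N, time in s.
With the tool pointing down it reaches from about 0.35 to 0.875 m from the base axis. Payload 4.2 kg.
Tool frame: the origin (TCP) lies between the finger pads; the fingertips stand 19 mm ahead of it and the grasp point (between the pads) is the TCP; z points along the fingers, y is the line along which they close (so a half turn about z gives the same grasp; the last joint's range is limited). The gripper opens to 87 mm and grips with 3 to 60 N. Pads are 19 mm wide; open, the fingers measure 117 mm over their backs; the gripper's body (75 mm by 190 mm) begins 51 mm behind the grasp point.
Start: joints at [85.806, 22.042, 0.453, 0, -68.411, -14.817], TCP at [0.204, 0.591, 0.242] pointing down, gripper open.
Joint ranges: [-179.83, 179.83], [-69.29, 118.12], [-61.27, 80.66], [-181.25, 117.63], [-171.15, -9.14], [-177.46, 177.46]. Speed limits (degrees/s): [159.86, 159.86, 180, 180, 180, 180].

INTERFACE

Orientations are given as a 3x3 rotation matrix whose columns are the frame's x, y, z axes.
In Python, from station import r gives the robot as it stands.
- The arm moves only by the tool drive_tool, never from a script. Its argument "steps" is one flat list of numbers, 7 for each row, row after row: the turn, a rotation vector about the tool's x, y, z in rad, then the shift along the tool's x, y, z in m, then the opening, from 0 (shut) to 1 (fully open). A call has 1 to 10 rows; each row shifts and turns the commanded pose from where the row before left it, along the tool's axes as they then stand; what a row does not reach is not made up. A row lasts 1/12 s, in which the tool goes at most 41.7 mm and 7.16 degrees, less where a joint would pass 70% of its speed; a pose out of reach is approached as far as the arm can. A call is refused whole if a number of a shift passes 0.0417 or a number of a turn 0.125, either way. A call with a gripper value outside its range is refused whole. The fingers move at their own pace and stop on an object; the grip force is fixed at half the most. Time passes only in rows, so rows that do not move let the fingers close. It gives the time, the measured TCP pose, the force, the opening and the grip force at its end, in the units of the state.
- r.sense(): the state, without advancing time (a new reading comes with each control period).
- r.capture(name): name is "scene" or "top" or "wrist"; returns the picture (384x512x3 uint8, blue, green, red); there is no depth.
- r.camera_params(name): a dict with "camera_matrix" (3x3 intrinsics, pixels), "extrinsics" (4x4, takes a point from world to camera coordinates). Camera axes: x right, y down, z forward; pixel columns grow to the right and rows downward; lengths in m; the calibration is good to about 2 mm. A picture is of the moment at which its call begins: read the wrist's pose just before it. camera_params takes no time and is no camera call; for the wrist camera it gives the pose at the moment of the call.
- r.finish_job(): hands the job in; it is judged then, once.
The state is a dict: "time_s": time; "joints": joint angles; "joint_velocities": joint speeds; "effort": joint torques, N m; "tcp_pos": TCP position; "ee_rot": TCP orientation; "wrist_force": force on the tool from outside, world axes, zero at the start; "moment": the same for the moment, N m; "gripper_width": opening from 0.0 (shut) to 1.0 (fully open); "gripper_force": force on a finger pad.
Only numpy, scipy, OpenCV 4.12 (cv2) and the standard library are available. Lean on these libraries where they do the work, as an engineer would, in place of code of your own. Each camera call takes 0.05 s, during which the arm holds its last target. There are 200 camera calls.

## Working session

There is one attempt and no reset: what is moved stays moved. The work goes in short steps, Python scripts to look and compute and a tool call to move; the robot and the scene stay as the last step left them, time stands still between calls to the robot, and variables do not carry over. Pictures are saved under pics/ and viewed, at most 10 in all, crops included, and the job is handed in when it is done.

Besides the shell and the picture viewer there is one more tool, called after "Emit:" as name(argument=value, ...) on one line, values as JSON. drive_tool: Moves the arm, as the interface text tells. Its arguments: {"type":"object","properties":{"steps":{"type":"array"}},"required":["steps"]}

```bash
mkdir -p pics
python3 - <<'E'
from station import r
import cv2,numpy as np
s=r.sense();print(s['time_s'],s['tcp_pos'],s['ee_rot'])
for n in("top","scene"):
    cv2.imwrite(f"pics/{n}0.png",r.capture(n));p=r.camera_params(n);print(n,np.round(p['camera_matrix'],1).tolist(),np.round(p['extrinsics'],3).tolist())
E
```

```text
0.0 [0.20337407 0.59038877 0.24045522] [[ 9.45398712e-01 -3.25915435e-01 -6.35319356e-04]
 [-3.25916043e-01 -9.45396370e-01 -2.10605047e-03]
 [ 8.57657444e-05  2.19811818e-03 -9.99997580e-01]]
top [[488.3, 0.0, 259.1], [0.0, 488.3, 191.5], [0.0, 0.0, 1.0]] [[0.005, -1.0, 0.003, -0.024], [-0.974, -0.005, -0.224, 0.583], [0.224, -0.002, -0.974, 0.909], [0.0, 0.0, 0.0, 1.0]]
scene [[461.3, 0.0, 256.9], [0.0, 461.3, 187.2], [0.0, 0.0, 1.0]] [[-0.671, 0.741, 0.003, 0.393], [0.648, 0.589, -0.483, -0.361], [-0.36, -0.322, -0.876, 1.04], [0.0, 0.0, 0.0, 1.0]]
```

View pics/top0.png

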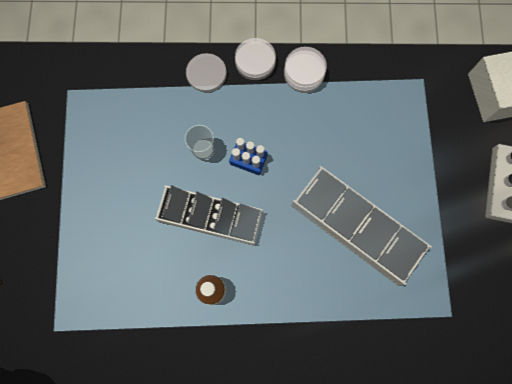

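View pics/scene0.png

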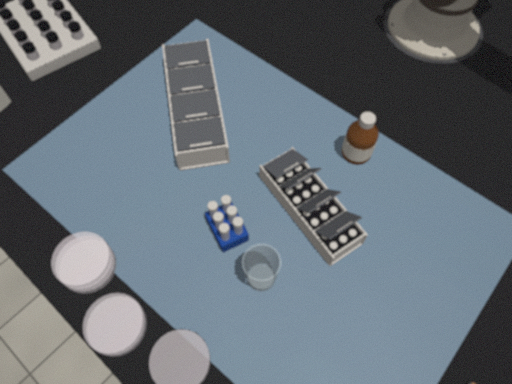

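The smaller box lies at about (211,214) in the top view, with the bottle on the robot side, so box +x points to image left (world +y). I'll zoom in to check this and find the corners.

Run:
```python
import cv2,numpy as np
a=cv2.imread("pics/top0.png")[170:260,145:280];b=cv2.imread("pics/scene0.png")[140:270,250:375]
a=cv2.resize(a,None,fx=5.5,fy=5.5,interpolation=cv2.INTER_CUBIC);cv2.imwrite("pics/ca.png",a)
b=cv2.resize(b,None,fx=4.5,fy=4.5,interpolation=cv2.INTER_CUBIC);cv2.imwrite("pics/cb.png",b)
```

```text
(no output)
```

View pics/ca.png

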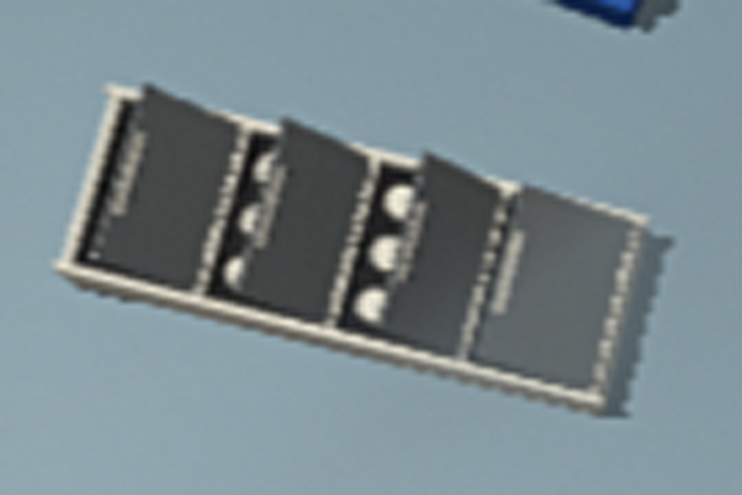

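View pics/cb.png

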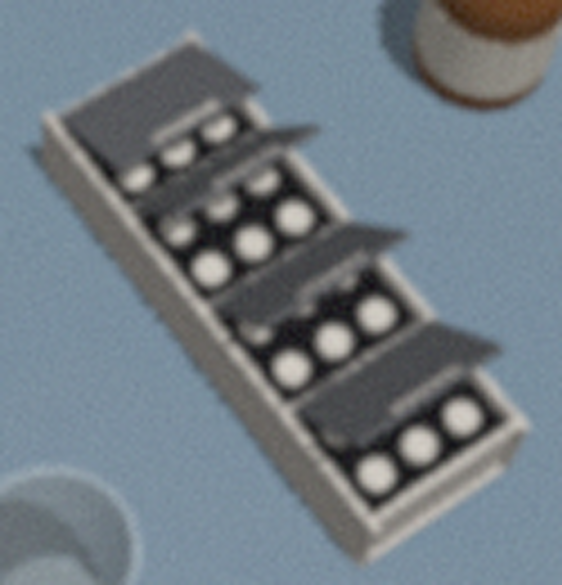

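The top crop shows the hinges on the right side of each lid, with the lids rising to the left. The rim corners are at crop (108,88), (58,267), (603,405) and (648,218); in the scene crop they are at (192,36), (44,117), (525,427) and (372,517). The stroke runs from image right to left.

```bash
cat > h.py <<'E'
from station import r
import cv2,numpy as np
def cast(n,uv,z):
    p=r.camera_params(n);K=np.array(p['camera_matrix']);T=np.linalg.inv(np.array(p['extrinsics']))
    d=(T[:3,:3]@np.linalg.inv(K)@np.c_[uv,np.ones(len(uv))].T).T;o=T[:3,3]
    return o+d*((z-o[2])/d[:,2])[:,None]
E
python3 - <<'E'
from h import *
# order: -x end far(-y side), -x end near(+y), +x near, +x far
Q={"top":((np.array([[648,218],[603,405],[58,267],[108,88]])+.5)/5.5-.5+[145,170]),
"scene":((np.array([[44,117],[192,36],[525,427],[372,517]])+.5)/4.5-.5+[250,140])}
for n,q in Q.items():
    P=cast(n,q,.04)[:,:2];print(n,np.round(P,4).tolist());print('c',P.mean(0))
    v=P[2]+P[3]-P[0]-P[1];print('yaw',np.degrees(np.arctan2(v[1],v[0])),'len',np.linalg.norm(v)/2,'wid',np.linalg.norm(P[0]-P[1]),np.linalg.norm(P[2]-P[3]))
    # lid pose
s=r.sense();R=s['ee_rot'];print('tooly yaw',np.degrees(np.arctan2(R[1][1],R[0][1])),s['joints'])
for n,q,z in(("top",[[200,140],[249,155],[208,289]],.07),):print(np.round(cast(n,np.array(q,float),z),3))
E
```

```text
top [[0.5525, -0.0277], [0.4831, -0.0116], [0.533, 0.1896], [0.6009, 0.1744]]
c [0.54237045 0.0811838 ]
yaw 76.2990329959638 len 0.2075677773857699 wid 0.07129503125176515 0.06961422558388358
scene [[0.5511, -0.0259], [0.4828, -0.0075], [0.5317, 0.1911], [0.5963, 0.1712]]
c [0.54045541 0.08222087]
yaw 76.61351291866582 len 0.20335298084360487 wid 0.07075088250134413 0.0676543245964135
tooly yaw -109.0197621077173 [ 8.58069214e+01  2.20858988e+01  3.86992542e-01 -2.35280180e-02
 -6.84106638e+01 -1.48179987e+01]
[[0.69  0.1   0.07 ]
 [0.658 0.    0.07 ]
 [0.392 0.076 0.07 ]]
```

Both views agree: box centre (0.542, 0.0815), yaw 76.4°. I'll turn the tool −0.094 rad about its z so that tool −y lies along box +x, shut the fingers, and travel high to a point before row_start.

Emit:
drive_tool(steps=[0,0,-0.094,0,0,0,0,0,0,0,0.019,0.0225,0,0,0,0,0,0.019,0.0225,0,0,0,0,0,0.019,0.0225,0,0,0,0,0,0.019,0.0225,0,0,0,0,0,0.019,0.0225,0,0,0,0,0,0.019,0.0225,0,0,0,0,0,0.019,0.0225,0,0,0,0,0,0.019,0.0225,0,0,0,0,0,0.019,0.0225,0,0])

```text
time_s: 0.93
tcp_pos: [0.3222, 0.3522, 0.2412]
ee_rot: [[0.972, -0.235, -0.0], [-0.235, -0.972, -0.001], [-0.0, 0.001, -1.0]]
wrist_force: [0.3, 1.1, 0.8]
gripper_width: 0.324
gripper_force: 0.0
```

Emit:
drive_tool(steps=[0,0,0,0.019,0.0225,0,0,0,0,0,0.019,0.0225,0,0,0,0,0,0.019,0.0225,0,0,0,0,0,0.019,0.0225,0,0,0,0,0,0.019,0.0225,0,0,0,0,0,0.019,0.0225,0,0,0,0,0,0.019,0.0225,0,0,0,0,0,0.019,0.0225,0,0,0,0,0,0.019,0.0225,0,0,0,0,0,0.019,0.0225,0,0])

```text
time_s: 1.77
tcp_pos: [0.4538, 0.0889, 0.2414]
ee_rot: [[0.972, -0.236, -0.0], [-0.236, -0.972, -0.0], [-0.0, 0.0, -1.0]]
wrist_force: [0.2, 0.4, 0.6]
gripper_width: 0.003
gripper_force: 0.0
```

```bash
cat >> h.py <<'E'
C=np.array([.542,.0815]);Y=np.radians(76.4)
def st():
    s=r.sense();R=np.array(s['ee_rot']);p=np.array(s['tcp_pos'])
    e=np.array([np.cos(Y),np.sin(Y)]);f=np.array([-e[1],e[0]])
    print('t',s['time_s'],'tcp',np.round(p,4),'box xy',np.round([(p[:2]-C)@e,(p[:2]-C)@f],4),'ytilt',np.round(R[:,1],3),np.round(R[:,2],3),'F',np.round(s['wrist_force'],1),'w',s['gripper_width'],'q',np.round(s['joints'],0))
    g=np.array([*(C-.125*e),.13]);print('to -125 in tool axes',np.round(R.T@(g-p),4))
E
python3 -c "from h import *;st()"
```

```text
t 1.7667 tcp [0.4538 0.0889 0.2414] box xy [-0.0136  0.0875] ytilt [-0.236 -0.972  0.   ] [-0. -0. -1.] F [0.2 0.4 0.6] w 0.0025123829184798005 q [ 31.   6. -21.  -0. -63.  45.]
to -125 in tool axes [0.0876 0.1114 0.1113]
```

Emit:
drive_tool(steps=[0,0,0,0.0175,0.0225,0,0,0,0,0,0.0175,0.0225,0,0,0,0,0,0.0175,0.0225,0,0,0,0,0,0.0175,0.0225,0,0,0,0,0,0.0175,0.0225,0,0,0,0,0,0,0,0.03,0,0,0,0,0,0,0.03,0,0,0,0,0,0,0.03,0,0,0,0,0,0,0.02,0,0,0,0,0,0,0,0])

```text
time_s: 2.6
tcp_pos: [0.5086, -0.0402, 0.1268]
ee_rot: [[0.971, -0.237, -0.011], [-0.237, -0.971, -0.001], [-0.01, 0.004, -1.0]]
wrist_force: [-0.4, 0.5, -1.3]
gripper_width: 0.003
gripper_force: 0.0
```

Run:
```python
from h import *
st()
a=r.capture("wrist");cv2.imwrite("pics/w1.png",a)
```

```text
t 2.6 tcp [ 0.5086 -0.0402  0.1268] box xy [-0.1262  0.0038] ytilt [-0.237 -0.971  0.004] [-0.011 -0.001 -1.   ] F [-0.4  0.5 -1.3] w 0.003483576176580681 q [ 14.  18. -24.  -0. -48.  63.]
to -125 in tool axes [ 0.0038 -0.0012 -0.0032]
```

View pics/w1.png

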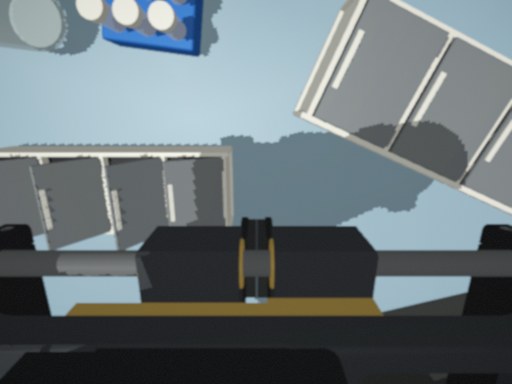

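The wrist view shows the tool aligned with the box: the rim is parallel to the image rows, the near corner is at about (232,148), and the shut fingers at column 257 are just off the box's −x end. Next I'll go down.

Emit:
drive_tool(steps=[0,0,0,0.002,0,0.02,0,0,0,0,0.002,0,0.02,0,0,0,0,0,0,0.015,0,0,0,0,0,0,0.007,0,0,0,0,0,0,0,0,0,0,0,0,0,0,0,0,0,0,0,0,0,0])

```text
time_s: 3.23
tcp_pos: [0.5173, -0.0403, 0.0711]
ee_rot: [[0.972, -0.235, 0.003], [-0.235, -0.972, 0.0], [0.003, -0.001, -1.0]]
wrist_force: [-0.1, -0.5, -0.6]
gripper_width: 0.002
gripper_force: 0.0
```

Run:
```python
from h import *
print(cast("wrist",np.array([[232.,148],[0.,149]]),.04))
e=np.array([np.cos(Y),np.sin(Y)]);f=np.array([-e[1],e[0]]);print('expected corner',C-.104*e-.036*f)
st()
```

```text
[[ 0.57122354 -0.03841297  0.04      ]
 [ 0.60408546  0.09997387  0.04      ]]
expected corner [ 0.55253582 -0.02804906]
t 3.2333 tcp [ 0.5173 -0.0403  0.0711] box xy [-0.1241 -0.0046] ytilt [-0.235 -0.972 -0.001] [ 0.003  0.    -1.   ] F [-0.1 -0.5 -0.6] w 0.0020899481556075315 q [ 14.  23. -27.   0. -40.  63.]
to -125 in tool axes [-0.0045  0.0008 -0.0589]
```

The last cast used the pose after the move, so I'm ignoring it. Now I'll lower to TCP z of about 0.0645 and start the stroke.

Emit:
drive_tool(steps=[0,0,0,-0.004,0,0.0065,0,0,0,0,0,0,0,0,0,0,0,0,0,0,0,0,0,0,0,-0.006,0,0,0,0,0,0,-0.006,0,0,0,0,0,0,-0.006,0,0])

```text
time_s: 3.73
tcp_pos: [0.5169, -0.0214, 0.0633]
ee_rot: [[0.972, -0.235, 0.001], [-0.235, -0.972, 0.0], [0.001, -0.0, -1.0]]
wrist_force: [-0.1, 0.6, 0.4]
gripper_width: 0.006
gripper_force: 0.0
```

```bash
python3 -c "from h import *;st()"
```

```text
t 3.7333 tcp [ 0.5169 -0.0214  0.0633] box xy [-0.1059  0.0002] ytilt [-0.235 -0.972 -0.   ] [ 0.001  0.    -1.   ] F [-0.1  0.6  0.4] w 0.005520198534511716 q [ 16.  24. -27.   0. -39.  61.]
to -125 in tool axes [ 0.0002  0.019  -0.0667]
```

Emit:
drive_tool(steps=[0,0,0,0,-0.006,-0.0012,0,0,0,0,0,-0.006,0,0,0,0,0,0,-0.006,0,0,0,0,0,0,-0.006,0,0,0,0,0,0,-0.006,0,0])

```text
time_s: 4.15
tcp_pos: [0.5237, 0.0079, 0.0642]
ee_rot: [[0.972, -0.235, 0.0], [-0.235, -0.972, 0.0], [0.0, -0.0, -1.0]]
wrist_force: [-0.5, 0.7, -0.7]
gripper_width: 0.009
gripper_force: 0.0
```

Emit:
drive_tool(steps=[0,0,0,0,-0.006,0,0,0,0,0,0,-0.006,0,0,0,0,0,0,-0.006,0,0])

```text
time_s: 4.4
tcp_pos: [0.5279, 0.0252, 0.0642]
ee_rot: [[0.972, -0.235, -0.0], [-0.235, -0.972, -0.0], [-0.0, 0.0, -1.0]]
wrist_force: [-1.3, -0.4, -0.3]
gripper_width: 0.007
gripper_force: 0.0
```

Run:
```python
from h import *
st()
a=r.capture("top")[170:260,145:280];b=r.capture("scene")[140:270,250:385]
f=lambda i:cv2.resize(i,None,fx=2.9,fy=2.9,interpolation=cv2.INTER_CUBIC)
a,b=f(a),f(b);a=cv2.copyMakeBorder(a,0,b.shape[0]-a.shape[0],0,0,0);cv2.imwrite("pics/s1.png",np.hstack([a,b]))
```

```text
t 4.4 tcp [0.5279 0.0252 0.0642] box xy [-0.058   0.0005] ytilt [-0.235 -0.972  0.   ] [-0. -0. -1.] F [-1.3 -0.4 -0.3] w 0.007433869787359998 q [ 20.  24. -26.  -0. -40.  56.]
to -125 in tool axes [ 0.0005  0.067  -0.0658]
```

View pics/s1.png

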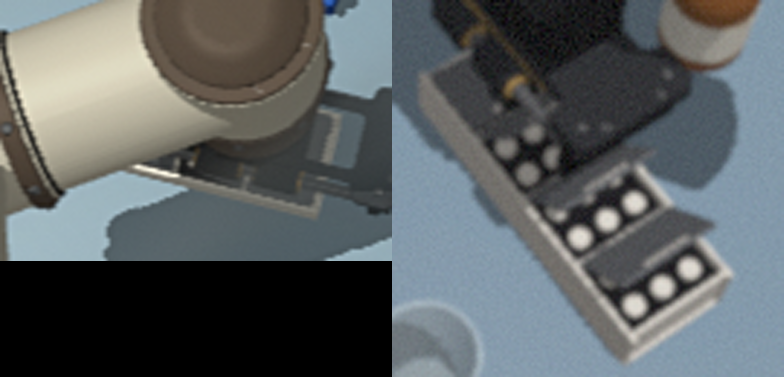

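The scene view shows lid 1 flat and lids 3 and 4 still ajar at (600,180) and (650,240), with the fingers arriving at lid 2. The box corner at (730,272) has not moved and the force is about 1 N, so I'll go on.

Emit:
drive_tool(steps=[0,0,0,0,-0.006,0,0,0,0,0,0,-0.006,0,0,0,0,0,0,-0.006,0,0,0,0,0,0,-0.006,0,0,0,0,0,0,-0.006,0,0,0,0,0,0,-0.006,0,0,0,0,0,0,-0.006,0,0,0,0,0,0,-0.006,0,0])

```text
time_s: 5.17
tcp_pos: [0.5393, 0.072, 0.0642]
ee_rot: [[0.972, -0.235, 0.0], [-0.235, -0.972, 0.0], [0.0, -0.0, -1.0]]
wrist_force: [-0.5, -0.0, -0.6]
gripper_width: 0.008
gripper_force: 0.0
```

Emit:
drive_tool(steps=[0,0,0,0,-0.006,0,0,0,0,0,0,-0.006,0,0,0,0,0,0,-0.006,0,0,0,0,0,0,-0.006,0,0,0,0,0,0,-0.006,0,0,0,0,0,0,-0.006,0,0,0,0,0,0,-0.006,0,0,0,0,0,0,-0.006,0,0])

```text
time_s: 5.83
tcp_pos: [0.5506, 0.1186, 0.0642]
ee_rot: [[0.972, -0.235, 0.0], [-0.235, -0.972, 0.0], [0.0, -0.0, -1.0]]
wrist_force: [-0.5, -0.0, -0.3]
gripper_width: 0.006
gripper_force: 0.0
```

Run:
```python
from h import *
st()
b=r.capture("scene")[140:270,250:385]
cv2.imwrite("pics/s2.png",cv2.resize(b,None,fx=4,fy=4,interpolation=cv2.INTER_CUBIC))
```

```text
t 5.8333 tcp [0.5506 0.1186 0.0642] box xy [0.0381 0.0004] ytilt [-0.235 -0.972 -0.   ] [ 0.  0. -1.] F [-0.5 -0.  -0.3] w 0.006215154434156333 q [ 29.  27. -21.  -0. -42.  48.]
to -125 in tool axes [ 0.0005  0.1631 -0.0658]
```

View pics/s2.png

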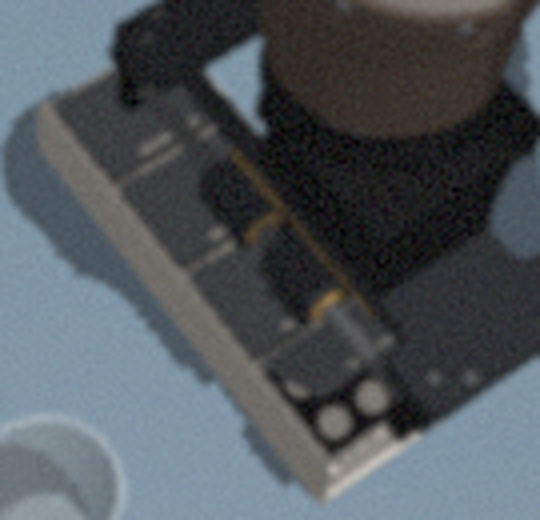

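Lids 1 to 3 lie flat, at about (130,120), (190,200) and (250,290), and lid 4 at (320,360) is still ajar. I'll finish the stroke.

Emit:
drive_tool(steps=[0,0,0,0,-0.006,0,0,0,0,0,0,-0.006,0,0,0,0,0,0,-0.006,0,0,0,0,0,0,-0.006,0,0,0,0,0,0,-0.006,0,0,0,0,0,0,-0.006,0,0,0,0,0,0,-0.006,0,0,0,0,0,0,-0.006,0,0,0,0,0,0,-0.006,0,0,0,0,0,0,-0.006,0,0])

```text
time_s: 6.72
tcp_pos: [0.5647, 0.1768, 0.0642]
ee_rot: [[0.972, -0.235, 0.0], [-0.235, -0.972, 0.0], [0.0, -0.0, -1.0]]
wrist_force: [0.6, 0.8, -0.5]
gripper_width: 0.004
gripper_force: 0.0
```

Emit:
drive_tool(steps=[0,0,0,0,-0.006,0,0,0,0,0,0,-0.006,0,0,0,0,0,0,0,0,0])

```text
time_s: 6.97
tcp_pos: [0.5679, 0.1891, 0.0643]
ee_rot: [[0.972, -0.235, 0.001], [-0.235, -0.972, 0.0], [0.001, -0.0, -1.0]]
wrist_force: [0.3, -0.7, -0.5]
gripper_width: 0.008
gripper_force: 0.0
```

Run:
```python
from h import *
st()
b=r.capture("scene")[140:270,250:385]
cv2.imwrite("pics/s3.png",cv2.resize(b,None,fx=4,fy=4,interpolation=cv2.INTER_CUBIC))
```

```text
t 6.9667 tcp [0.5679 0.1891 0.0643] box xy [0.1106 0.0002] ytilt [-0.235 -0.972 -0.   ] [ 0.001  0.    -1.   ] F [ 0.3 -0.7 -0.5] w 0.00800516088661745 q [ 34.  30. -16.   0. -45.  43.]
to -125 in tool axes [ 1.000e-04  2.356e-01 -6.580e-02]
```

View pics/s3.png

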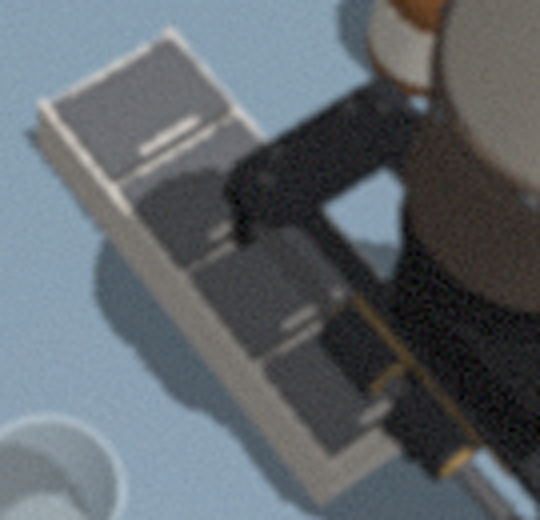

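All four lids look level, with lid 4's ridge at about (375,410). I'll move off the end and lift.

Emit:
drive_tool(steps=[0,0,0,0,-0.006,0,0,0,0,0,0,-0.006,0,0,0,0,0,0,0,-0.02,0,0,0,0,0,0,-0.03,0,0,0,0,0,0,-0.03,0,0,0,0,0,-0.02,-0.03,0,0,0,0,0,-0.03,-0.03,0,0,0,0,0,-0.03,0,0,0,0,0,0,-0.03,0,0,0,0,0,0,0,0,0])

```text
time_s: 7.85
tcp_pos: [0.597, 0.3108, 0.2039]
ee_rot: [[0.973, -0.232, 0.003], [-0.232, -0.973, 0.002], [0.002, -0.003, -1.0]]
wrist_force: [0.3, 0.2, -0.0]
gripper_width: 0.002
gripper_force: 0.0
```

Run:
```python
from h import *
st()
b=r.capture("scene")[120:290,200:400]
cv2.imwrite("pics/s4.png",cv2.resize(b,None,fx=3.5,fy=3.5,interpolation=cv2.INTER_CUBIC))
```

```text
t 7.85 tcp [0.597  0.3108 0.2039] box xy [0.2358 0.0005] ytilt [-0.232 -0.973 -0.003] [ 0.003  0.002 -1.   ] F [ 0.3  0.2 -0. ] w 0.00209713148568936 q [ 41.  28.   5.  -0. -66.  35.]
to -125 in tool axes [-0.0007  0.361   0.0728]
```

View pics/s4.png

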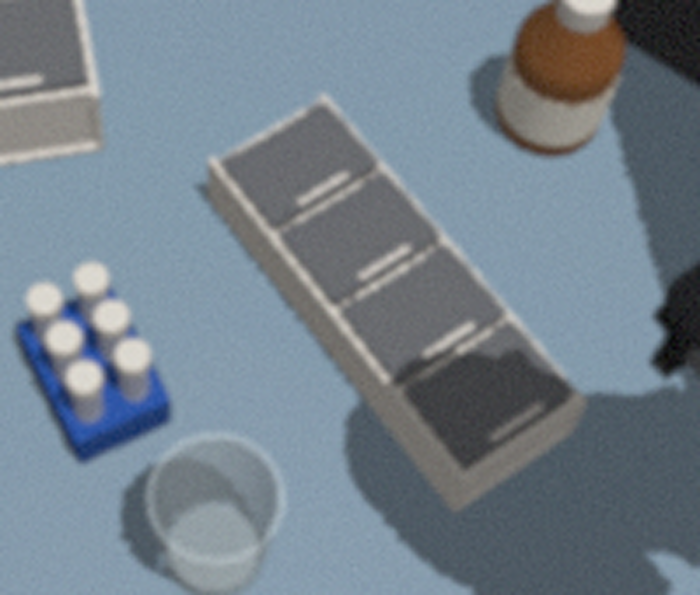

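All four lids are shut, with their ridges at about (323,188), (385,263), (448,338) and (515,422). The box and bystanders are in place, and the arm is clear.

```bash
python3 -c "from station import r;print(r.finish_job())"
```

```text
the job is handed in; nothing more can be done
None
```

I shut all four lids in order with one low stroke and handed the job in; force readings stayed around 1 N, the last picture shows the box and bystanders where they were, and no verdict came back.

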